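Cull the snapped magnet and open the push-and-turn jar

ROBOT

A 6-joint arm with a two-finger parallel gripper is mounted at the origin on a cart in front of the work surface, level with it; the furniture and walls round the work are solid. World frame = base frame: x ahead of the robot, y to its left, z up, the work surface at z = 0. Lengths are in m, angles in rad, forces in N, time in s.
With the tool pointing down it reaches from about 0.3 to 0.825 m from the base axis. Payload 5.4 kg.
Tool frame: the origin (TCP) lies at the very end of the fingers, on their centre line; the grasp point (between the pads) lies 19 mm behind it; z points along the fingers, x is the direction in which the jaws open and shut, and the axes are right-handed (so a half turn about z gives the same grasp; the last joint's range is limited). The gripper opens to 92 mm and grips with 3 to 60 N. Pads are 20 mm wide; open, the fingers measure 128 mm over their backs; the gripper's body (75 mm by 189 mm) begins 69 mm behind the grasp point.
Start: joints at [1.1, 0.158, 1.597, -0, 1.386, -0.21], TCP at [0.148, 0.556, 0.215] pointing down, gripper open.
Joint ranges: [-2.91, 2.91], [-0.94, 2.29], [0.18, 2.7], [-1.29, 4.43], [0.17, 2.64], [-3, 3]. Speed limits (rad/s): [2.57, 2.57, 3.14, 3.14, 3.14, 3.14].

INTERFACE

Orientations are given as a unit quaternion [w, x, y, z].
In Python, from cell import robot gives the robot as it stands. The module is installed in compiled form; this text tells all that it offers.
- The arm moves only by the shell command python3 -m creep 'ROWS' [OPENING] [FORCE]. ROWS is text: rows parted by semicolons, each of 6 numbers parted by spaces: the shift along the tool's x, y, z in mm, then the turn, a rotation vector about the tool's x, y, z in rad. In form: tx ty tz ax ay az; .... A call has 1 to 20 rows; each row is the pose to reach, as a shift and turn from the pose commanded when the call began, along the tool's axes at that moment; what a row does not reach only later rows make up. A row lasts 1/12 s, in which the tool goes at most 41.7 mm and 7.16 degrees, less where a joint would pass 70% of its speed; a pose out of reach is approached as far as the arm can. A call with a gripper value outside its range is refused whole. OPENING is the opening, from -1 (shut) to 1 (fully open), set as the call begins (- or left out, the last holds). The fingers move at their own pace and stop on an object; FORCE is the grip in N (left out, the last holds). Time passes only in rows, so rows that repeat a pose let the fingers close. It gives the time, the measured TCP pose, the force and the opening at its end, in the units of the state.
- robot.get_state(): the state, without advancing time (a new reading comes with each control period).
- robot.camera(name): name is "scene" or "top" or "wrist"; returns a dict with "pixels" (400x640x3 uint8, red, green, blue), "depth" (400x640 float32, m along the optical axis (not along the pixel's ray), 0 where there is no reading), "intrinsics" (3x3 intrinsics, pixels), "extrinsics" (4x4, takes a point from world to camera coordinates). Camera axes: x right, y down, z forward; pixel columns grow to the right and rows downward; lengths in m; the calibration is good to about 2 mm. A picture is of the moment at which its call begins.
- robot.sign_off(): hands the job in, once; it reports no verdict.
Trained networks look in a picture, given as the dict that the camera call returned (one of the last four; its "shot" number tells which), for a name from the list of things; names that differ only in an ending like _2 or _b are one class to them, and where a whole thing is asked for, a point or a joint stands for the part that bears it (a point fixed in the world has none). Each returns a list of dicts, best first, with "confidence" (0 to 1); they miss things now and then, are a little off and sometimes report something else, mostly with a low value. They report only what shows in the picture. A call takes as long as a camera call.
- robot.outline_of(thing, picture): "region" (400x640 bool, what is visible of it) and "extent" ([left, top, width, height] in pixels, round what is visible of it).
- robot.pinpoint(thing, picture): "pixel" ([column, row] in pixels: a listed point, or the origin of a listed thing).
The state is a dict: "time_s": time; "joint_positions": joint angles; "joint_vel": joint speeds; "joint_torque": joint torques, N m; "ee_pos": TCP position; "orientation": TCP orientation; "contact_force": force on the tool from outside, world axes, zero at the start; "ft_torque": the same for the moment, N m; "opening": finger opening in m.
Only numpy, scipy, OpenCV 4.12 (cv2) and the standard library are available. Lean on these libraries where they do the work, as an engineer would, in place of code of your own. Each camera call takes 0.05 s, during which the arm holds its last target.

TASK

We are putting the whiteboard magnets back into their child-safe jar. Sort out the snapped, short magnet first: put it in the grey scrap dish and leave the three whole magnets standing on the blue mat. Then press the jar's white safety cap down, twist it anticlockwise until it is free, lift it off and finish while still holding it level, straight over the jar's mouth, about 8 cm above where it sat; do not put it down or let go.

Things in the scene. Friction and masses are not known exactly. Their poses are not given: they have to be found in the camera images.
- magnet_short: the odd magnet: a green upright cylinder 18 mm in diameter snapped off at 19 mm height (the others are 36 mm), jagged top, steel foot, 12 g. Origin at the centre of its underside, z up along its axis. It stands on the mat in a row with the others, about 50 mm between centres along the mat's y; which place it has varies.
- magnet_a: a whole magnet: green upright cylinder 18 mm in diameter, 36 mm tall, with a white band; steel foot; 18 g, loose. Origin at the centre of its underside. Must stay standing where it is.
- magnet_b: a whole magnet, same as magnet_a.
- magnet_c: a whole magnet, same as magnet_a.
- mat: blue felt mat, 80 mm (x) by 210 mm (y), 3 mm thick, fixed. Origin at the centre of its underside. The four magnets stand in one row along its y axis, near its middle line, so grip a magnet with the fingers on its +x and -x sides (mat axes).
- dish: square open grey scrap dish, fixed; 125 x 125 mm outside, 24 mm high, walls and floor 4 mm thick. Origin at the centre of its underside; x and y along its sides. It and the jar may have swapped places.
- jar: amber jar, 62 mm in diameter, on a round black weighted foot 86 mm in diameter; fixed, cannot turn or slip. Origin at the centre of the foot's underside on the table, z up along the jar's axis. Jar shoulder at 88 mm, neck top at 108 mm. A sprung white seal ring in the mouth pushes the cap up.
- cap: white round cap, 52 mm in diameter, 34 mm tall, about 35 g, loose; two red arrows on top show the anticlockwise turn (seen from above). Round: grip it at any yaw. Origin at the centre of its lower rim, 94 mm above the jar's origin while closed (top 128 mm above the table); z up. A spring in the jar pushes it up: about 6 N to start it down, plus 0.7 N per mm; hard stop 8 mm down.
- jar_mouth (a point): centre of the jar's neck top, 108 mm up the jar's axis. Two lips outside the neck trap two lugs inside the cap: it cannot be pulled off or turned unless pressed 4 mm or more (5 to 7 is good). Turn it anticlockwise, pressed for the first 50 degrees; from 55 to 125 degrees it lifts straight off (aim for 80) and clears the jar after 26 mm. Clockwise is blocked.

How it is judged:
By the outcome, as a careful person would: the job done as asked, in the order asked, and still so for the second after the job is handed in, while the arm keeps its last pose, push and grip.
It also fails if it takes over 54 s, if anything falls off the work surface, if the arm or the gripper's body presses on something with over 40 N, if the wrist force passes 120 N, or if a joint passes its speed limit or range.

## Working session

There is one attempt and no reset: what is moved stays moved. The work goes in short steps, Python scripts to look and compute and a shell command to move; the robot and the scene stay as the last step left them, time stands still between calls to the robot, and variables do not carry over. Pictures are saved under pics/ and viewed, and the job is handed in when it is done.

```bash
mkdir -p pics; cat > h.py <<'E'
import numpy as np, cv2
from cell import robot
from scipy.spatial.transform import Rotation as R
def save(c,n): cv2.imwrite('pics/'+n,cv2.cvtColor(c['pixels'],cv2.COLOR_RGB2BGR))
def pts(c,mask):
    v,u=np.nonzero(mask&(c['depth']>0)); d=c['depth'][v,u]
    K=c['intrinsics'];p=np.stack([(u-K[0,2])/K[0,0]*d,(v-K[1,2])/K[1,1]*d,d,np.ones_like(d)])
    return (np.linalg.inv(c['extrinsics'])@p)[:3].T
def tool(p):  # world point -> tool-frame mm from current TCP
    s=robot.get_state(); q=s['orientation']; r=R.from_quat([q[1],q[2],q[3],q[0]])
    return r.inv().apply(np.array(p)-s['ee_pos'])*1000
def rot():
    q=robot.get_state()['orientation']; return R.from_quat([q[1],q[2],q[3],q[0]])
E
python3 - <<'E'
from h import *
s=robot.get_state(); print(s); print(rot().as_matrix().round(3))
for n in ['top','scene']:
    c=robot.camera(n); save(c,n+'0.png')
    for t in ['magnet_short','magnet_a','mat','dish','jar','cap']:
        for o in robot.outline_of(t,c)[:4]:
            p=pts(c,o['region']); 
            if len(p): print(n,t,round(o['confidence'],2),o['extent'],np.median(p,0).round(3),p.min(0).round(3),p.max(0).round(3))
E
```

```text
{'time_s': 0.0, 'joint_positions': array([ 1.09987575e+00,  1.59073108e-01,  1.59820130e+00,  1.92311819e-06,
        1.38620740e+00, -2.10121202e-01]), 'joint_vel': array([ 0.00011386,  0.00076626, -0.00126483,  0.00067308,  0.00070741,
       -0.00083465]), 'joint_torque': array([ 2.00181457e-03, -3.85575986e+01, -3.22104657e+01,  7.01700593e-02,
        3.78484034e-02, -1.39438716e-04]), 'ee_pos': array([0.14800939, 0.55498242, 0.21362091]), 'orientation': array([ 4.05641098e-04,  7.93048611e-01,  6.09157623e-01, -8.53038075e-04]), 'contact_force': array([ 0.07553744, -1.29901152, -0.24836269]), 'ft_torque': array([0.03937981, 0.00706552, 0.02372858]), 'opening': 0.09196412569787703}
[[ 0.258  0.966 -0.001]
 [ 0.966 -0.258 -0.002]
 [-0.002 -0.    -1.   ]]
top magnet_a 0.59 [361.0, 217.7, 10.4, 10.5] [0.47  0.026 0.037] [0.463 0.018 0.004] [0.477 0.031 0.041]
top magnet_a 0.36 [322.0, 225.3, 12.0, 6.4] [0.463 0.12  0.037] [0.454 0.112 0.006] [0.471 0.128 0.042]
top mat 0.9 [312.4, 205.8, 90.7, 37.8] [0.468 0.049 0.002] [ 0.421 -0.063 -0.004] [0.515 0.153 0.042]
top dish 0.88 [231.3
[... 522 characters left out ...]
, 14.0] [0.47  0.064 0.02 ] [0.463 0.058 0.004] [0.488 0.082 0.027]
scene magnet_a 0.59 [295.0, 252.4, -1.2, 12.0] [0.459 0.113 0.032] [0.455 0.11  0.012] [0.464 0.119 0.043]
scene mat 0.85 [275.0, 247.2, 92.7, 89.0] [0.463 0.035 0.004] [ 0.422 -0.061 -0.001] [0.516 0.152 0.041]
scene dish 0.59 [274.3, 152.2, 72.1, 57.9] [0.63  0.303 0.007] [ 0.561  0.233 -0.001] [0.707 0.367 0.029]
scene jar 0.65 [197.4, 170.3, 35.6, 43.9] [0.412 0.357 0.041] [ 0.381  0.338 -0.001] [0.486 0.448 0.094]
scene jar 0.57 [273.9, 155.1, 70.8, 53.5] [0.629 0.303 0.006] [ 0.561  0.233 -0.003] [0.695 0.381 0.029]
scene cap 0.77 [197.3, 151.1, 27.6, 26.9] [0.42  0.369 0.127] [ 0.397  0.353 -0.001] [0.501 0.534 0.133]
```

View pics/top0.png

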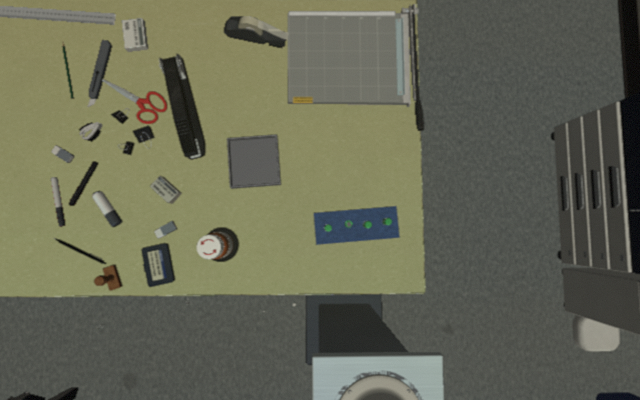

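View pics/scene0.png

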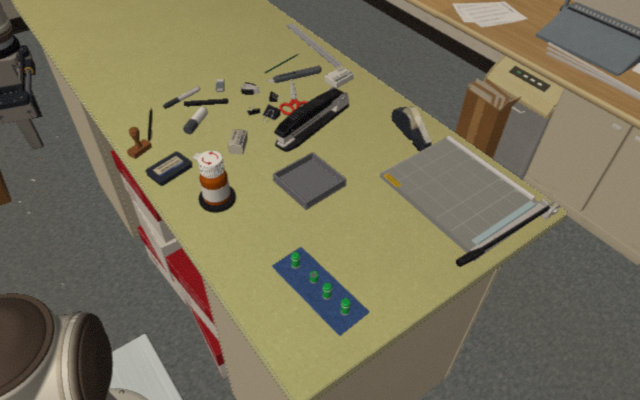

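```bash
python3 - <<'E'
from h import *
from scipy import ndimage
for n in ['top','scene']:
    c=robot.camera(n); P=pts(c,np.ones((400,640),bool))
    hsv=cv2.cvtColor(c['pixels'],cv2.COLOR_RGB2HSV)
    # mat
    blue=(hsv[...,0]>95)&(hsv[...,0]<130)&(hsv[...,1]>90)
    p=pts(c,blue); p=p[(abs(p[:,0]-.468)<.08)&(abs(p[:,1]-.045)<.15)&(p[:,2]<.012)]
    r=cv2.minAreaRect((p[:,:2]*1000).astype(np.float32)); print(n,'mat',r)
    b=P[(abs(P[:,0]-.468)<.05)&(abs(P[:,1]-.045)<.11)&(P[:,2]>.014)&(P[:,2]<.06)]
    g=np.zeros((200,300),np.uint8)
    ij=((b[:,:2]-[.4,-.1])*1000/2).astype(int); g[ij[:,0],ij[:,1]]=1
    l,k=ndimage.label(ndimage.binary_dilation(g,iterations=2))
    lab=l[ij[:,0],ij[:,1]]
    for i in range(1,k+1):
        q=b[lab==i]; t=q[q[:,2]>q[:,2].max()-.008]; print(len(q),'zmax',q[:,2].max().round(3),'top mean',t.mean(0).round(4),'mid',((t.min(0)+t.max(0))/2).round(4))
    q=P[(abs(P[:,0]-.425)<.05)&(abs(P[:,1]-.378)<.05)&(P[:,2]>.122)&(P[:,2]<.135)]
    print('cap',len(q),q.mean(0).round(4),((q.min(0)+q.max(0))/2).round(4),cv2.minEnclosingCircle((q[:,:2]*1000).astype(np.float32)))
    q=P[(abs(P[:,0]-.63)<.09)&(abs(P[:,1]-.303)<.09)&(P[:,2]>.018)&(P[:,2]<.03)]
    print('dish',cv2.minAreaRect((q[:,:2]*1000).astype(np.float32)))
E
```

```text
top mat ((468.6395263671875, 47.78237533569336), (74.75162506103516, 204.38064575195312), 4.42374849319458)
44 zmax 0.041 top mean [0.4631 0.1198 0.0371] mid [0.4635 0.1199 0.0369]
48 zmax 0.041 top mean [0.4701 0.0233 0.0376] mid [0.4701 0.0236 0.0376]
43 zmax 0.024 top mean [0.4726 0.0682 0.021 ] mid [0.473  0.0685 0.0204]
51 zmax 0.041 top mean [ 0.4772 -0.0252  0.0374] mid [ 0.4771 -0.0249  0.0375]
cap 474 [0.4233 0.3809 0.1271] [0.4233 0.3815 0.1269] ((423.1930236816406, 381.5686340332031), 26.392087936401367)
dish ((628.7719116210938, 301.6501770019531), (125.53369903564453, 125.18737030029297), 4.062432289123535)
scene mat ((467.8934020996094, 46.26031494140625), (79.058837890625, 207.9472198486328), 4.2000555992126465)
101 zmax 0.043 top mean [0.4616 0.118  0.0394] mid [0.4619 0.1181 0.0395]
110 zmax 0.043 top mean [0.4693 0.0216 0.0393] mid [0.4699 0.0223 0.0395]
69 zmax 0.027 top mean [0.4713 0.0669 0.0226] mid [0.4718 0.0672 0.0231]
120 zmax 0.043 top mean [ 0.4764 -0.0273  0.0392] mid [ 0.4773 -0.0274  0.0388]
cap 364 [0.422  0.3781 0.1284] [0.4233 0.3803 0.1272] ((423.51104736328125, 379.2616271972656), 27.2711181640625)
dish ((628.9935302734375, 300.76800537109375), (130.0599822998047, 128.51840209960938), 5.207272052764893)
```

The short magnet is second along the row (top picture, about 349,224) at world (0.4725, 0.068). The dish is at (0.629, 0.301) and the cap at (0.423, 0.381).

```bash
python3 - <<'E'
from h import *
print(tool([.4725,.068,.10]))
E
```

```text
[-387.48121943  438.95523152  114.63432627]
```

```bash
python3 -m creep '-27 31 5 0 0 0.08; -54 62 10 0 0 0.17; -81 92 20 0 0 0.26; -108 122 30 0 0 0.35; -135 153 40 0 0 0.43; -162 183 50 0 0 0.52; -189 214 55 0 0 0.60; -215 244 60 0 0 0.69; -242 275 65 0 0 0.77; -269 305 70 0 0 0.86; -295 335 80 0 0 0.95; -322 365 90 0 0 1.03; -345 391 100 0 0 1.11; -365 413 108 0 0 1.18; -378 428 113 0 0 1.22; -387.5 439 114.6 0 0 1.233; -387.5 439 114.6 0 0 1.233; -387.5 439 114.6 0 0 1.233; -387.5 439 114.6 0 0 1.233' 0 10
python3 - <<'E'
from h import *
print(robot.get_state()['joint_positions'].round(3),rot().as_matrix().round(3))
c=robot.camera('wrist'); save(c,'w1.png')
for t in ['magnet_short']:
    for o in robot.outline_of(t,c)[:4]:
        p=pts(c,o['region']); print(t,o['confidence'],o['extent'],p.mean(0),(p.min(0)+p.max(0))/2)
P=pts(c,np.ones((400,640),bool))
for y,x in [(.119,.463),(.068,.4725),(.023,.470),(-.025,.477)]:
    q=P[(abs(P[:,0]-x)<.018)&(abs(P[:,1]-y)<.018)&(P[:,2]>.012)&(P[:,2]<.06)]
    if len(q): print(len(q),q[:,2].max(),((q.min(0)+q.max(0))/2).round(4),q.min(0).round(4),q.max(0).round(4))
print(tool([.4725,.068,.005]))
E
```

```text
time_s: 2.38
ee_pos: [0.4722, 0.0689, 0.1003]
orientation: [-0.0, 0.999, 0.039, 0.0]
contact_force: [1.0, -0.6, -0.6]
opening: 0.0457
[-0.109  0.028  1.976  0.     1.138 -0.188] [[ 0.997  0.079  0.   ]
 [ 0.079 -0.997  0.   ]
 [ 0.    -0.    -1.   ]]
magnet_short 0.71 [311.9, 187.8, 26.0, 25.8] [0.47060414 0.07182047 0.01828278] [0.47065197 0.06750323 0.01310488]
397 0.04085747151744415 [0.4618 0.1217 0.0268] [0.4531 0.113  0.0127] [0.4706 0.1303 0.0409]
325 0.024776926460609444 [0.4708 0.0703 0.0186] [0.4621 0.0617 0.0124] [0.4794 0.0789 0.0248]
459 0.04059901615701564 [0.4693 0.0249 0.0263] [0.4609 0.016  0.0121] [0.4777 0.0337 0.0406]
264 0.038722136105804494 [ 0.4761 -0.0189  0.0254] [ 0.4678 -0.0229  0.012 ] [ 0.4845 -0.0149  0.0387]
[ 0.25118101  1.11745221 95.34610023]
```

View pics/w1.png

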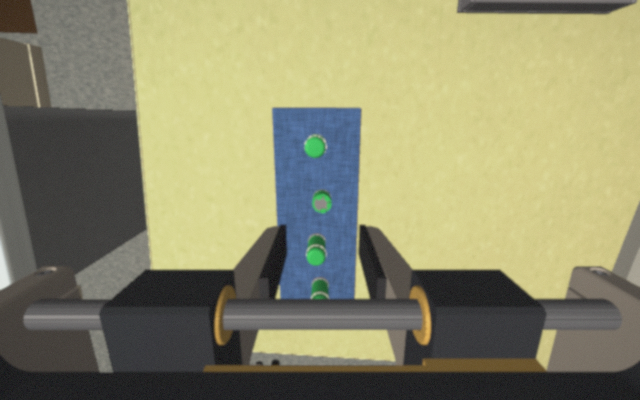

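Wrist view: short magnet (grey broken top) at pixel 321,203, in line with the jaws. Descending.

```bash
python3 -m creep '-0.7 0 25 0 0 0; -0.7 0 50 0 0 0; -0.7 0 70 0 0 0; -0.7 0 85 0 0 0; -0.7 0 92 0 0 0; -0.7 0 94.5 0 0 0; -0.7 0 94.5 0 0 0; -0.7 0 94.5 0 0 0'
python3 -m creep '0 0 0 0 0 0; 0 0 0 0 0 0; 0 0 0 0 0 0; 0 0 0 0 0 0; 0 0 0 0 0 0; 0 0 0 0 0 0; 0 0 0 0 0 0; 0 0 0 0 0 0; 0 0 0 0 0 0; 0 0 0 0 0 0' -1 12
```

```text
time_s: 3.15
ee_pos: [0.4726, 0.0681, 0.0065]
orientation: [0.0, 0.999, 0.039, 0.001]
contact_force: [0.2, 0.3, 0.8]
opening: 0.0462
time_s: 3.98
ee_pos: [0.4721, 0.0678, 0.0058]
orientation: [0.0, 0.999, 0.038, 0.0]
contact_force: [-0.4, 0.0, 4.9]
opening: 0.0174
```

```bash
python3 -m creep '0 0 -8 0 0 0; 0 0 -22 0 0 0; 0 0 -45 0 0 0; 0 0 -70 0 0 0; 0 0 -90 0 0 0; 0 0 -100 0 0 0; 0 0 -100 0 0 0; 0 0 -100 0 0 0'
python3 - <<'E'
from h import *
c=robot.camera('wrist'); save(c,'w2.png')
print(tool([.629,.301,.09]),robot.get_state()['opening'])
E
```

```text
time_s: 4.65
ee_pos: [0.4716, 0.0679, 0.1052]
orientation: [0.0, 0.999, 0.038, 0.0]
contact_force: [-0.2, 0.3, -0.7]
opening: 0.017
[ 175.56978002 -220.17210297   14.06982837] 0.017498886146852285
```

View pics/w2.png

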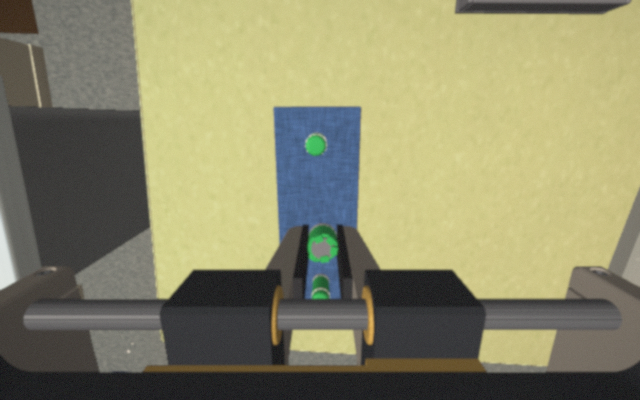

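Magnet held in jaws (322,245). On to the dish.

```bash
python3 -m creep '12 -15 0 0 0 0; 32 -40 0 0 0 0; 55 -69 0 0 0 0; 78 -98 0 0 0 0; 101 -127 0 0 0 0; 124 -156 0 0 0 0; 147 -185 0 0 0 0; 163 -205 5 0 0 0; 172 -216 15 0 0 0; 175.6 -220.2 35 0 0 0; 175.6 -220.2 55 0 0 0; 175.6 -220.2 73 0 0 0; 175.6 -220.2 85 0 0 0; 175.6 -220.2 92 0 0 0; 175.6 -220.2 95 0 0 0; 175.6 -220.2 95 0 0 0; 175.6 -220.2 95 0 0 0; 175.6 -220.2 95 0 0 0'
```

```text
time_s: 6.2
ee_pos: [0.631, 0.3011, 0.012]
orientation: [-0.0, 0.999, 0.038, 0.001]
contact_force: [0.3, 0.4, 0.7]
opening: 0.0174
```

```bash
python3 -m creep '0 0 1.5 0 0 0; 0 0 3 0 0 0; 0 0 3 0 0 0; 0 0 3 0 0 0'
python3 -m creep '0 0 0 0 0 0; 0 0 0 0 0 0; 0 0 0 0 0 0; 0 0 0 0 0 0; 0 0 0 0 0 0; 0 0 0 0 0 0' -0.1 20
python3 -m creep '0 0 -10 0 0 0; 0 0 -30 0 0 0; 0 0 -60 0 0 0; 0 0 -95 0 0 0; 0 0 -130 0 0 0; 0 0 -160 0 0 0; 0 0 -175 0 0 0; 0 0 -180 0 0 0; 0 0 -180 0 0 0' 1
python3 - <<'E'
from h import *
c=robot.camera('wrist'); save(c,'w3.png')
for t in ['magnet_short']:
    for o in robot.outline_of(t,c)[:4]:
        p=pts(c,o['region']); print(t,o['confidence'],o['extent'],p.mean(0),p.max(0))
P=pts(c,np.ones((400,640),bool)); 
q=P[(abs(P[:,0]-.423)<.04)&(abs(P[:,1]-.38)<.04)&(P[:,2]>.12)&(P[:,2]<.14)]
if len(q): print('cap',len(q),q.min(0),q.max(0),q.mean(0))
print(robot.get_state()['joint_positions'].round(3),tool([.423,.380,.160]))
E
```

```text
time_s: 6.53
ee_pos: [0.6299, 0.301, 0.0076]
orientation: [-0.0, 0.999, 0.038, 0.0]
contact_force: [-0.6, -0.5, -0.4]
opening: 0.0175
time_s: 7.03
ee_pos: [0.63, 0.301, 0.0075]
orientation: [0.0, 0.999, 0.039, 0.0]
contact_force: [0.0, 0.3, -1.4]
opening: 0.0413
time_s: 7.78
ee_pos: [0.6309, 0.3013, 0.19]
orientation: [-0.0, 0.999, 0.039, 0.002]
contact_force: [0.3, 0.2, -0.2]
opening: 0.0921
magnet_short 0.54 [313.9, 171.1, 18.8, 15.1] [0.62961598 0.30421925 0.01966879] [0.63967728 0.31208363 0.02562994]
cap 4392 [0.39682625 0.35744653 0.12002637] [0.44998541 0.41000922 0.13119726] [0.42547022 0.38416101 0.12781945]
[ 0.273  0.494  1.237 -0.     1.414  0.196] [-199.4031302   -94.93939102   26.40907636]
```

View pics/w3.png

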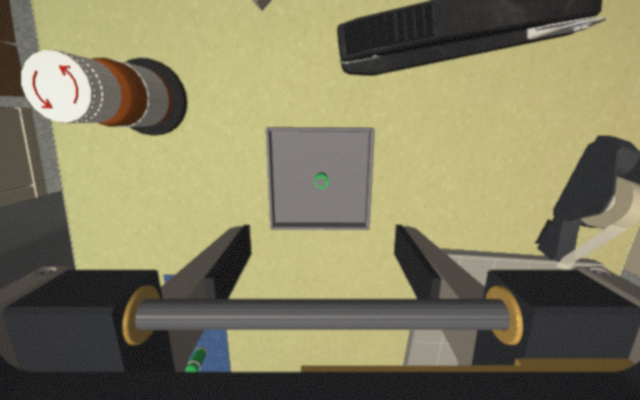

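Short magnet stands mid-dish (321,181). Next, the cap.

```bash
python3 -m creep '-15 -7 0 0 0 0; -43 -20 0 0 0 0; -75 -36 0 0 0 0; -107 -51 0 0 0 0; -139 -67 0 0 0 0; -167 -81 2 0 0 0; -187 -90 5 0 0 0; -196 -94 8 0 0 0; -199.4 -96 10 0 0 0; -199.4 -96 10 0 0 0; -199.4 -96 10 0 0 0; -199.4 -96 10 0 0 0'
python3 - <<'E'
from h import *
c=robot.camera('wrist'); save(c,'w4.png')
P=pts(c,np.ones((400,640),bool)); 
q=P[(abs(P[:,0]-.423)<.04)&(abs(P[:,1]-.38)<.04)&(P[:,2]>.122)&(P[:,2]<.135)]
if len(q): print('cap',len(q),q.min(0),q.max(0),q.mean(0),(q.min(0)+q.max(0))/2)
s=robot.get_state();print(s['ee_pos'],s['joint_positions'].round(3),tool([.423,.381,.1]))
E
```

```text
time_s: 8.88
ee_pos: [0.425, 0.3808, 0.1773]
orientation: [0.0, 0.999, 0.038, 0.0]
contact_force: [-0.4, 0.1, -0.1]
opening: 0.0916
cap 3128 [0.3960136 0.3579179 0.1220178] [0.44851857 0.41010846 0.13080401] [0.42227282 0.38523688 0.12798912] [0.42226608 0.38401318 0.12641091]
[0.42504942 0.38080325 0.17749061] [ 0.519  0.177  1.651 -0.     1.313  0.444] [-2.05793876 -0.3571584  77.48981456]
```

View pics/w4.png

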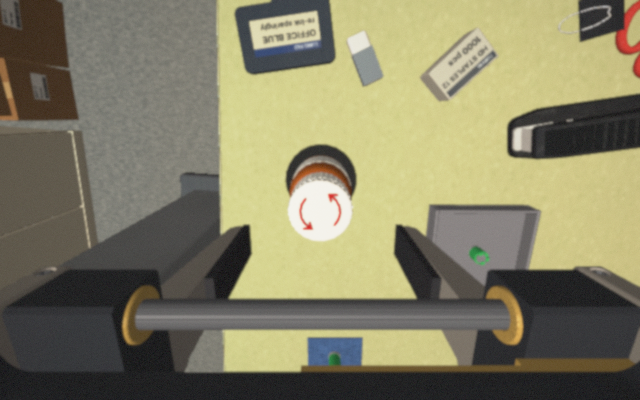

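```bash
python3 -m creep '-2.1 -1.4 15 0 0 0; -2.1 -1.4 35 0 0 0; -2.1 -1.4 55 0 0 0; -2.1 -1.4 68 0 0 0; -2.1 -1.4 75 0 0 0; -2.1 -1.4 77 0 0 0; -2.1 -1.4 77 0 0 0; -2.1 -1.4 77 0 0 0; -2.1 -1.4 77 0 0 0'
python3 -m creep '0 0 0 0 0 0; 0 0 0 0 0 0; 0 0 0 0 0 0; 0 0 0 0 0 0; 0 0 0 0 0 0; 0 0 0 0 0 0; 0 0 0 0 0 0; 0 0 0 0 0 0; 0 0 0 0 0 0; 0 0 0 0 0 0' -1 38
python3 -c "
from h import *
s=robot.get_state();print(s['ee_pos'],s['contact_force'],s['ft_torque'],s['opening'])"
```

```text
time_s: 9.68
ee_pos: [0.4225, 0.383, 0.1018]
orientation: [-0.001, 0.999, 0.038, 0.001]
contact_force: [0.8, 0.3, -0.9]
opening: 0.0921
time_s: 10.52
ee_pos: [0.4223, 0.3827, 0.1007]
orientation: [-0.0, 0.999, 0.038, 0.001]
contact_force: [5.3, 1.2, -2.6]
opening: 0.0514
[0.42229494 0.3826879  0.10067397] [ 5.27636495  1.15448449 -2.63589299] [ 0.08718981 -0.72068565  0.05628832] 0.05144022346045173
```

```bash
python3 -m creep '0.5 0 1 0 0 0; 0.5 0 2 0 0 0; 0.5 0 3 0 0 0; 0.5 0 4 0 0 0; 0.5 0 5 0 0 0; 0.5 0 6 0 0 0; 0.5 0 6 0 0 0; 0.5 0 6 0 0 0; 0.5 0 6 0 0 0'
python3 -c "
from h import *
for i in range(2):
  c=robot.camera('top'); P=pts(c,np.ones((400,640),bool))
s=robot.get_state();print(s['ee_pos'],s['contact_force'],s['ft_torque'],s['opening'])"
```

```text
time_s: 11.27
ee_pos: [0.4223, 0.3827, 0.096]
orientation: [0.0, 0.999, 0.039, 0.0]
contact_force: [-0.3, -1.9, 8.5]
opening: 0.0516
[0.42232443 0.38270517 0.09596803] [-0.41516104 -1.76553442  9.26307745] [-0.46697589  0.1652141  -0.00853666] 0.05106817328894181
```

```bash
python3 -m creep '0 0.4 0.7 0 0 0; 0 0.4 1.3 0 0 0; 0 0.4 1.3 0 0 0; 0 0.4 1.3 0 0 -0.04; 0 0.4 1.3 0 0 -0.1; 0 0.4 1.3 0 0 -0.17; 0 0.4 1.3 0 0 -0.24; 0 0.4 1.3 0 0 -0.3; 0 0.4 1.3 0 0 -0.35; 0 0.4 1.3 0 0 -0.35; 0 0.4 1.3 0 0 -0.35'
python3 -c "
from h import *
s=robot.get_state();print(s['ee_pos'],s['contact_force'],s['ft_torque'],s['opening'],s['joint_positions'])
c=robot.camera('wrist');save(c,'w5.png')"
```

```text
time_s: 12.28
ee_pos: [0.4226, 0.3831, 0.0951]
orientation: [-0.001, 0.977, 0.212, 0.001]
contact_force: [-0.6, -0.7, 9.8]
opening: 0.0515
[0.42257782 0.38305623 0.09507918] [-0.58958105 -0.72392009  9.78450145] [-0.11449391  0.17792262  0.03434164] 0.05151712337323886 [5.24179677e-01 2.65553901e-01 1.72038546e+00 7.59426069e-04
 1.15376472e+00 9.64872446e-02]
```

View pics/w5.png

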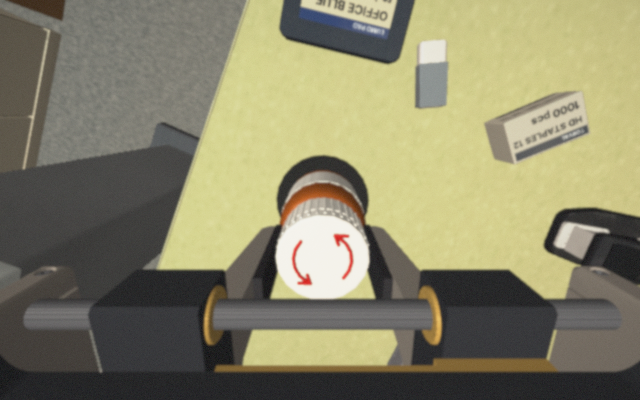

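The arrows sit at the same place in the tool view (left and right of 322,258), so the cap turns with the gripper. Continuing to 80°.

```bash
python3 -m creep '0 0 0.5 0 0 -0.05; 0 0 0.5 0 0 -0.12; 0 0 0.5 0 0 -0.19; 0 0 0.5 0 0 -0.26; 0 0 0.5 0 0 -0.33; 0 0 0.5 0 0 -0.40; 0 0 0.5 0 0 -0.47; 0 0 0.5 0 0 -0.54; 0 0 0.5 0 0 -0.61; 0 0 0.5 0 0 -0.68; 0 0 0.5 0 0 -0.75; 0 0 0.5 0 0 -0.82; 0 0 0.5 0 0 -0.89; 0 0 0.5 0 0 -0.96; 0 0 0.5 0 0 -1.02; 0 0 0.5 0 0 -1.05; 0 0 0.5 0 0 -1.05; 0 0 0.5 0 0 -1.05'
python3 -c "
from h import *
s=robot.get_state();print(s['ee_pos'],s['contact_force'],s['ft_torque'],s['opening'],s['joint_positions'])
c=robot.camera('wrist');save(c,'w6.png')"
```

```text
time_s: 13.83
ee_pos: [0.4227, 0.3831, 0.0947]
orientation: [-0.0, 0.739, 0.673, 0.001]
contact_force: [0.1, 0.3, 8.8]
opening: 0.0513
[0.42265458 0.38307757 0.0946647 ] [0.11482738 0.2505854  8.80018439] [-0.04537819  0.17654018 -0.03624382] 0.05129341594645293 [ 5.24192757e-01  2.66131015e-01  1.72058991e+00  6.67223423e-04
  1.15279098e+00 -9.53415718e-01]
```

View pics/w6.png

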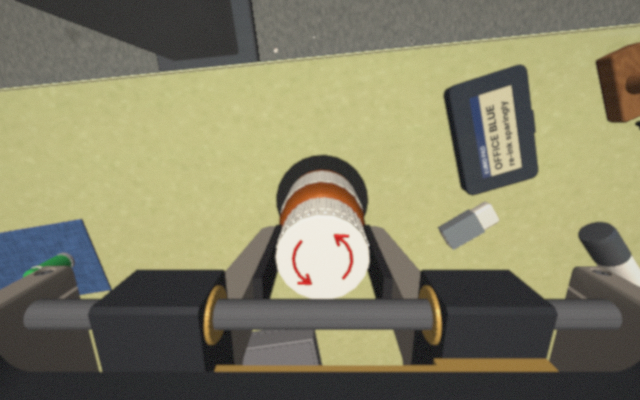

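```bash
python3 -m creep '0 0 -2 0 0 0; 0 0 -5 0 0 0; 0 0 -9 0 0 0; 0 0 -14 0 0 0; 0 0 -19 0 0 0; 0 0 -24 0 0 0; 0 0 -24 0 0 0; 0 0 -24 0 0 0'
python3 -m creep '0 0 -5 0 0 0; 0 0 -12 0 0 0; 0 0 -20 0 0 0; 0 0 -30 0 0 0; 0 0 -40 0 0 0; 0 0 -50 0 0 0; 0 0 -57 0 0 0; 0 0 -61 0 0 0; 0 0 -62 0 0 0; 0 0 -62 0 0 0; 0 0 -62 0 0 0; 0 0 -62 0 0 0'
python3 - <<'E'
from h import *
s=robot.get_state();print(s['ee_pos'],s['contact_force'],s['ft_torque'],s['opening'])
for n in ['top','scene','wrist']:
    c=robot.camera(n);save(c,n+'7.png')
    P=pts(c,np.ones((400,640),bool)); q=P[(abs(P[:,0]-.423)<.035)&(abs(P[:,1]-.382)<.035)&(P[:,2]>.202)&(P[:,2]<.213)]
    print(n,len(q),q.mean(0) if len(q) else '', np.percentile(P[(abs(P[:,0]-.423)<.02)&(abs(P[:,1]-.382)<.02)][:,2],[50,90,98]) )
    for t in ['magnet_short','magnet_a','cap','jar']:
        for o in robot.outline_of(t,c)[:4]:
            p=pts(c,o['region'])
            if len(p): print(n,t,round(o['confidence'],2),p.mean(0).round(3),p.min(0).round(3),p.max(0).round(3))
print(rot().as_matrix().round(4))
E
```

```text
time_s: 14.55
ee_pos: [0.4219, 0.3821, 0.1167]
orientation: [-0.0, 0.739, 0.673, -0.0]
contact_force: [0.2, 0.3, -1.4]
opening: 0.051
time_s: 15.55
ee_pos: [0.4217, 0.382, 0.178]
orientation: [-0.0, 0.739, 0.673, -0.001]
contact_force: [0.2, 0.1, -0.5]
opening: 0.0515
[0.4217001  0.38195508 0.17796381] [ 0.24872861  0.08267349 -0.50456806] [ 0.01816097 -0.03556489 -0.03794661] 0.051476414704096154
top 9 [0.4467453  0.37841668 0.20407144] [0.53851956 0.54019016 0.54091721]
top magnet_a 0.6 [ 0.477 -0.022  0.031] [ 0.47  -0.03   0.004] [ 0.485 -0.017  0.041]
top magnet_a 0.44 [0.47  0.025 0.036] [0.465 0.018 0.022] [0.475 0.031 0.044]
top jar 0.63 [0.451 0.371 0.034] [ 0.44   0.344 -0.002] [0.463 0.413 0.086]
scene 149 [0.40902614 0.37965099 0.20632774] [0.10838122 0.20794403 0.46300716]
scene magnet_short 0.51 [0.628 0.297 0.02 ] [0.622 0.291 0.01 ] [0.635 0.307 0.027]
scene magnet_a 0.57 [0.467 0.019 0.028] [0.461 0.012 0.004] [0.477 0.029 0.044]
scene magnet_a 0.44 [0.46  0.116 0.027] [0.453 0.109 0.004] [0.477 0.15  0.043]
scene cap 0.77 [0.407 0.383 0.189] [ 0.384  0.304 -0.002] [0.484 0.622 0.282]
scene jar 0.96 [0.417 0.365 0.055] [ 0.381  0.337 -0.001] [0.486 0.5   0.122]
wrist 6888 [0.4191847  0.38289826 0.20624909] [0.20622837 0.29323521 0.29454138]
wrist magnet_short 0.55 [0.618 0.307 0.032] [0.4   0.292 0.003] [0.655 0.375 0.285]
wrist magnet_a 0.88 [0.459 0.125 0.026] [0.452 0.082 0.002] [0.482 0.131 0.04 ]
wrist magnet_a 0.76 [ 0.474 -0.017  0.019] [ 0.467 -0.026  0.003] [ 0.484 -0.014  0.034]
wrist magnet_a 0.56 [0.467 0.03  0.026] [0.46  0.018 0.003] [0.477 0.035 0.041]
wrist cap 0.61 [0.417 0.384 0.204] [0.395 0.34  0.   ] [0.552 0.43  0.209]
wrist jar 0.66 [0.404 0.385 0.058] [ 0.379  0.34  -0.001] [0.456 0.427 0.177]
wrist jar 0.23 [0.459 0.126 0.027] [0.452 0.085 0.002] [0.482 0.131 0.04 ]
[[ 9.370e-02  9.956e-01  1.000e-04]
 [ 9.956e-01 -9.370e-02  1.000e-04]
 [ 1.000e-04  1.000e-04 -1.000e+00]]
```

View pics/wrist7.png

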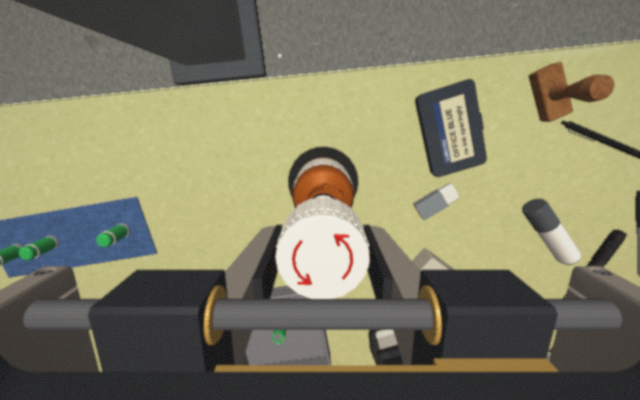

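View pics/scene7.png

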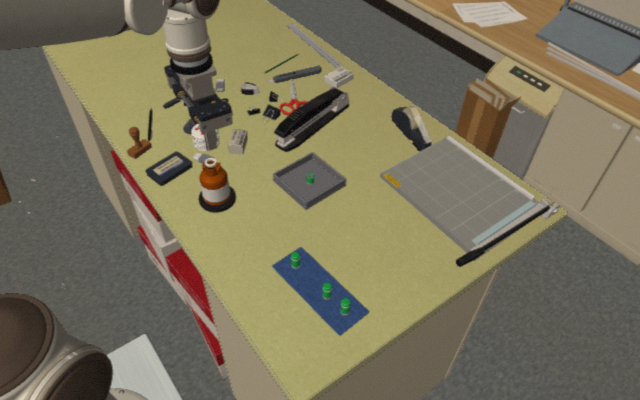

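Scene view: the cap is in the gripper above the jar, the bare neck is at (211,163), the short magnet is in the dish (310,179), and three whole magnets stand on the mat. The cap top reads 0.206 m, so about 78 mm of lift. A small trim next.

```bash
python3 -m creep '0 0.5 -1 0 0 0; 0 1 -2 0 0 0; 0 1 -2 0 0 0; 0 1 -2 0 0 0; 0 1 -2 0 0 0; 0 1 -2 0 0 0; 0 1 -2 0 0 0; 0 1 -2 0 0 0'
python3 - <<'E'
from h import *
c=robot.camera('wrist');P=pts(c,np.ones((400,640),bool)); q=P[(abs(P[:,0]-.423)<.035)&(abs(P[:,1]-.382)<.035)&(P[:,2]>.203)&(P[:,2]<.215)]
print(np.median(q,0), (q.min(0)+q.max(0))/2, robot.get_state()['opening'])
A=np.c_[q[:,:2],np.ones(len(q))]; m=abs(q[:,2]-np.median(q[:,2]))<.002; print('slope',np.linalg.lstsq(A[m],q[m,2],rcond=None)[0])
print(robot.sign_off())
E
```

```text
time_s: 16.97
ee_pos: [0.4231, 0.3821, 0.1807]
orientation: [-0.0, 0.739, 0.673, -0.0]
contact_force: [-0.3, -0.4, -0.3]
opening: 0.0514
[0.41909672 0.38290197 0.20816081] [0.42186505 0.38201395 0.20898319] 0.051412060183192436
slope [0.00023675 0.00391489 0.20657496]
the job is handed in; nothing more can be done
None
```

The job is done and handed in at about 17 s.

- **Short magnet:** I picked it from the second place in the row and set it upright near the middle of the grey dish. The three whole magnets were still standing on the mat in the last pictures.
- **Cap:** I gripped it at 38 N and pressed it about 6 mm (8.8–9.8 N on the wrist). I turned it about 80° anticlockwise, and the arrows showed it turning with the gripper. It came off with no noticeable resistance.
- **Final pose:** The cap is held level, with a fitted slope under 0.5°. Its top is at 0.208 m, about 80 mm above where it sat. The gripper is at (0.423, 0.382).

**Checks that disagreed:** The jar axis averaged about (0.423, 0.382), but the three cameras differed by up to about 4 mm in y. The outline network missed one or two magnets in some pictures and once took a magnet for the jar. I settled those cases from depth and by eye. None of the checks failed.

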